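Put the gel-press spacer plates away in the gauge stand

ROBOT

A 7-joint arm with a two-finger parallel gripper is mounted at the origin on a cart in front of the work surface, level with it; the furniture and walls round the work are solid. World frame = base frame: x ahead of the robot, y to its left, z up, the work surface at z = 0. Lengths are in m, angles in rad, forces in N, time in s.
With the tool pointing down it reaches from about 0.4 to 0.85 m from the base axis. Payload 10.4 kg.
Tool frame: the origin (TCP) lies on the centre line of the jaws, within the pads' length; the fingertips stand 11 mm ahead of it and the grasp point (between the pads) lies 8 mm behind it; z points along the fingers, y is the line along which they close (so a half turn about z gives the same grasp; the last joint's range is limited). The gripper opens to 87 mm and grips with 3 to 60 N. Pads are 19 mm wide; open, the fingers measure 117 mm over their backs; the gripper's body (75 mm by 190 mm) begins 51 mm behind the grasp point.
Start: joints at [-1.359, 0.332, -0.065, 1.46, 0.022, 1.35, -0.088], TCP at [0.145, 0.608, 0.234] pointing down, gripper open.
Joint ranges: [-2.6, 2.6], [-0.5, 2.12], [-1.47, 1.34], [0.16, 2.42], [-1.27, 4.41], [0.06, 2.06], [-2.6, 2.6]. Speed limits (rad/s): [2.22, 2.22, 2.79, 2.79, 3.14, 3.14, 3.14].

INTERFACE

Orientations are given as a unit quaternion [x, y, z, w].
In Python, from bench import r gives the robot as it stands.
- The arm moves only by the shell command python3 -m pendant 'ROWS' [OPENING] [FORCE]. ROWS is JSON, a list of rows, each a list of 4 numbers: the shift along the tool's x, y, z in m, then the turn about the tool's z in rad. A call has 1 to 8 rows; each row shifts and turns the commanded pose from where the row before left it, along the tool's axes as they then stand; what a row does not reach is not made up. A row lasts 1/12 s, in which the tool goes at most 41.7 mm and 7.16 degrees, less where a joint would pass 70% of its speed; a pose out of reach is approached as far as the arm can. A call with a gripper value outside its range is refused whole. OPENING is the opening, from 0 (shut) to 1 (fully open), set as the call begins (- or left out, the last holds). The fingers move at their own pace and stop on an object; FORCE is the grip in N (left out, the last holds). Time passes only in rows, so rows that do not move let the fingers close. It gives the time, the measured TCP pose, the force, the opening and the grip force at its end, in the units of the state.
- r.read_state(): the state, without advancing time (a new reading comes with each control period).
- r.camera(name): name is "scene" or "top" or "wrist"; returns a dict with "img" (400x640x3 uint8, red, green, blue), "camera_matrix" (3x3 intrinsics, pixels), "dist_coeffs" ([k1, k2, p1, p2, k3] as OpenCV has them; the pictures are not rectified), "xyz" and "attitude" of the camera in the world. Camera axes: x right, y down, z forward; pixel columns grow to the right and rows downward; lengths in m; the calibration is good to about 2 mm. A picture is of the moment at which its call begins. There is no depth.
- r.close_job(): hands the job in; it is judged then, once.
Trained networks look in the newest picture that a camera, given by its name, has taken for a name from the list of things; names that differ only in an ending like _2 or _b are one class to them, and where a whole thing is asked for, a point or a joint stands for the part that bears it (a point fixed in the world has none). Each returns a list of dicts, best first, with "score" (0 to 1); they miss things now and then, are a little off and sometimes report something else, mostly with a low value. They report only what shows in the picture. A call takes as long as a camera call.
- r.outline_of(thing, camera): "mask" (400x640 bool, what is visible of it) and "bbox" ([centre column, centre row, width, height] in pixels, round what is visible of it).
The state is a dict: "time": time; "joint_positions": joint angles; "joint_vel": joint speeds; "joint_torque": joint torques, N m; "ee_pos": TCP position; "eef_rot": TCP orientation; "ft_force": force on the tool from outside, world axes, zero at the start; "torque": the same for the moment, N m; "width": finger opening in m; "grip_force": force on a finger pad.
Only numpy, scipy, OpenCV 4.12 (cv2) and the standard library are available. Lean on these libraries where they do the work, as an engineer would, in place of code of your own. Each camera call takes 0.05 s, during which the arm holds its last target. There are 200 camera calls.

TASK

Put the three grey spacer plates of the gel press away in the aluminium gauge stand: lower each plate on edge into the slot made for its thickness (thickest in the widest slot, thinnest in the narrowest), until it stops on the slot's ledges, so that all three stand upright and their top edges are level. Let go of them, and leave the spirit lamp where it stands.

Things in the scene. Friction and masses are not known exactly. Their poses are not given: they have to be found in the camera images.
- plate_thin_mid (a point): centre (40 mm up) of the thinnest spacer plate: a loose plain grey plastic square, 80 x 80 mm, 12 mm thick, about 0.11 kg, standing on edge on the worktop. Its y axis runs through the thickness, x along the lower edge, z up; turning it half round makes no difference
- slot_narrow (a point): the narrow slot of the stand: mid-point of the two ledges on which the right plate's lower edge rests, 30 mm above the worktop. y across the slot, x along it, z up. 23 mm wide at the flared mouth, 15 mm in the throat (from 8 mm below the stand's top down to the ledges), 5.5 mm below the ledges; -80 mm along y from the stand's centre
- plate_medium_mid (a point): centre (40 mm up) of the middle spacer plate: a loose plain grey plastic square, 80 x 80 mm, 21 mm thick, about 0.19 kg, standing on edge on the worktop. Its y axis runs through the thickness, x along the lower edge, z up; turning it half round makes no difference
- slot_middle (a point): the middle slot of the stand: mid-point of the two ledges on which the right plate's lower edge rests, 30 mm above the worktop. y across the slot, x along it, z up. 32 mm wide at the flared mouth, 24 mm in the throat (from 8 mm below the stand's top down to the ledges), 14.5 mm below the ledges; +0 mm along y from the stand's centre
- plate_thick_mid (a point): centre (40 mm up) of the thickest spacer plate: a loose plain grey plastic square, 80 x 80 mm, 30 mm thick, about 0.27 kg, standing on edge on the worktop. Its y axis runs through the thickness, x along the lower edge, z up; turning it half round makes no difference
- slot_wide (a point): the wide slot of the stand: mid-point of the two ledges on which the right plate's lower edge rests, 30 mm above the worktop. y across the slot, x along it, z up. 41 mm wide at the flared mouth, 33 mm in the throat (from 8 mm below the stand's top down to the ledges), 23.5 mm below the ledges; +80 mm along y from the stand's centre
- stand: aluminium gauge stand fixed to the worktop, base 128 mm (x) by 256 mm (y), top 60 mm up; origin under its centre, z up. Its three slots lie side by side along y, 80 mm apart, narrowest at -y; each is 88 mm long along x (96 mm at the flared mouth) and has ledges 30 mm below the top and a floor 22 mm under the ledges
- plate_thin: the same thinnest plate, origin at the centre of its underside (40 mm below plate_thin_mid)
- plate_medium: the same middle plate, origin at the centre of its underside (40 mm below plate_medium_mid)
- plate_thick: the same thickest plate, origin at the centre of its underside (40 mm below plate_thick_mid)
- lamp_mid (a point): bystander: centre (33 mm up) of the squat spirit lamp with lid, about 75 mm across and 67 mm tall, standing loose on the worktop near the plates

How it is judged:
By the outcome, as a careful person would: the job done as asked, in the order asked, and still so for the second after the job is handed in, with the robot touching nothing.
It also fails if it takes over 72 s, if anything falls off the work surface, if the arm or the gripper's body presses on something with over 40 N, if the wrist force passes 120 N, or if a joint passes its speed limit or range.

## Working session

There is one attempt and no reset: what is moved stays moved. The work goes in short steps, Python scripts to look and compute and a shell command to move; the robot and the scene stay as the last step left them, time stands still between calls to the robot, and variables do not carry over. Pictures are saved under pics/ and viewed, at most 14 in all, crops included, and the job is handed in when it is done.

```bash
mkdir -p pics; ls; cat > h.py <<'E'
from bench import r
import numpy as np, cv2
from scipy.spatial.transform import Rotation as R
def cam(n,f=None):
    c=r.camera(n)
    if f: cv2.imwrite('pics/'+f,c['img'][:,:,::-1])
    return c
def Rc(c):
    a=np.array(c['attitude'],float)
    return R.from_quat(a).as_matrix() if a.size==4 else a.reshape(3,3)
def back(c,uv,z):
    uv=np.array(uv,float).reshape(-1,1,2)
    n=cv2.undistortPoints(uv,np.array(c['camera_matrix']),np.array(c['dist_coeffs'])).reshape(-1,2)
    d=np.c_[n,np.ones(len(n))]@Rc(c).T
    o=np.array(c['xyz']); return o+d*((z-o[2])/d[:,2])[:,None]
def proj(c,P):
    m=Rc(c).T; t=-m@np.array(c['xyz'])
    return cv2.projectPoints(np.array(P,float).reshape(-1,1,3),cv2.Rodrigues(m)[0],t,np.array(c['camera_matrix']),np.array(c['dist_coeffs']))[0].reshape(-1,2)
E
python3 - <<'E'
from h import *
s=r.read_state(); print({k:np.round(v,3) for k,v in s.items()})
ims=[]
for n in ['top','scene']:
    c=cam(n,n+'0.png'); print(n,np.round(c['xyz'],3),np.round(c['attitude'],3),np.round(c['camera_matrix'],1).tolist(),c['dist_coeffs'])
    for t in ['plate_thin','plate_medium','plate_thick','stand','lamp_mid']:
        for o in r.outline_of(t,n)[:3]: print(t,round(o['score'],2),np.round(o['bbox']),np.round(back(c,[o['bbox'][:2]],0.06),3))
    ims.append(c['img'])
cv2.imwrite('pics/a.png',np.vstack(ims)[:,:,::-1][:, :])
E
```

```text
pics
{'time': np.float64(0.0), 'joint_positions': array([-1.359,  0.333, -0.065,  1.461,  0.022,  1.35 , -0.089]), 'joint_vel': array([ 0.001, -0.001,  0.   ,  0.001,  0.001, -0.003,  0.   ]), 'joint_torque': array([-0.0000e+00, -6.2326e+01,  2.5000e-02, -3.8989e+01, -6.1000e-02,
        4.0000e-02,  0.0000e+00]), 'ee_pos': array([0.145, 0.607, 0.233]), 'eef_rot': array([ 0.117,  0.993, -0.001, -0.   ]), 'ft_force': array([0.046, 0.477, 0.352]), 'torque': array([-0.002,  0.045,  0.026]), 'grip_force': np.float64(0.0), 'width': np.float64(0.087)}
top [0.178 0.043 0.978] [ 0.8   -0.568  0.114 -0.155] [[482.8, 0.0, 322.8], [0.0, 482.8, 195.0], [0.0, 0.0, 1.0]] [0.02596197 0.         0.         0.         0.        ]
plate_thin 0.63 [469. 199.  37.  43.] [[ 0.624 -0.123  0.06 ]]
plate_medium 0.77 [438. 269.  33.  47.] [[ 0.461 -0.099  0.06 ]]
plate_thick 0.87 [406. 177.  36.  48.] [[0.628 0.012 0.06 ]]
lamp_mid 0.81 [362. 248.  37.  38.] [[0.452 0.052 0.06 ]]
scene [-0.206 -0.543  0.729] [ 0.803 -0.362  0.187 -0.436] [[480.0, 0.0, 319.4], [0.0, 480.0, 204.0], [0.0, 0.0, 1.0]] [-0.13279353  0.          0.          0.          0.        ]
plate_thin 0.68 [431. 238.  30.  35.] [[ 0.603 -0.146  0.06 ]]
plate_thin 0.18 [384. 213.  34.  39.] [[ 0.616 -0.004  0.06 ]]
plate_medium 0.59 [376. 267.  32.  46.] [[ 0.441 -0.11   0.06 ]]
plate_thick 0.75 [385. 212.  33.  40.] [[ 0.62  -0.004  0.06 ]]
plate_thick 0.39 [273. 200.  93.  69.] [[0.479 0.245 0.06 ]]
stand 0.9 [270. 199.  90.  65.] [[0.477 0.257 0.06 ]]
stand 0.28 [384. 215.  31.  36.] [[ 0.609 -0.008  0.06 ]]
lamp_mid 0.8 [323. 249.  34.  33.] [[0.412 0.015 0.06 ]]
lamp_mid 0.45 [430. 240.  35.  33.] [[ 0.597 -0.148  0.06 ]]
```

View pics/top0.png

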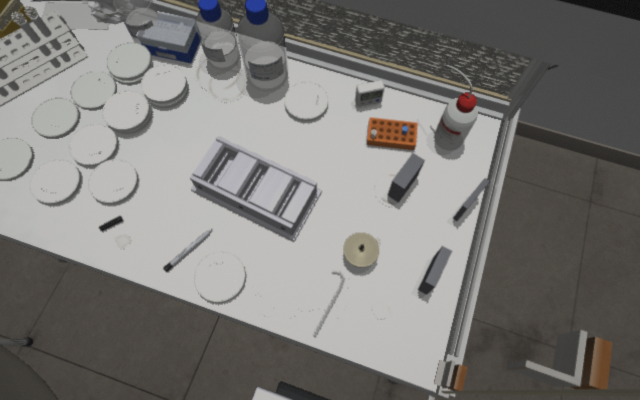

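View pics/scene0.png

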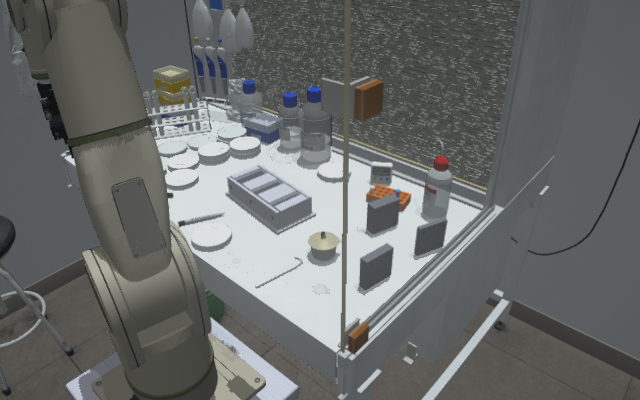

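The top picture shows the stand at about (255,188), the thick plate at (406,177), thin at (470,200), medium at (435,270) and the lamp at (361,250). The scene view agrees. Next I fit cuboid silhouettes to the masks and enlarge the stand.

```bash
cat >> h.py <<'E'
from scipy.optimize import minimize
def box(x,y,a,L,W,H,z0=0):
    q=np.array([[i*L/2,j*W/2] for i,j in((1,1),(1,-1),(-1,-1),(-1,1))])
    q=q@np.array([[np.cos(a),np.sin(a)],[-np.sin(a),np.cos(a)]])+[x,y]
    return np.vstack([np.c_[q,np.full(4,z0)],np.c_[q,np.full(4,z0+H)]])
def sil(c,P,S=4):
    h=cv2.convexHull(((proj(c,P)+.5)*S-.5).astype(np.float32)).astype(np.int32)
    m=np.zeros((400*S,640*S),np.uint8); cv2.fillPoly(m,[h],1); return m
def fitbox(c,mask,dims,x0,S=4):
    M=cv2.resize(mask.astype(np.uint8),None,fx=S,fy=S,interpolation=cv2.INTER_LINEAR)
    def f(p):
        m=sil(c,box(p[0],p[1],p[2],*dims),S); return 1-(m&M).sum()/(m|M).sum()
    best=None
    for a in np.arange(0,np.pi,np.pi/6):
        o=minimize(f,[x0[0],x0[1],a],method='Nelder-Mead',options=dict(initial_simplex=[[x0[0],x0[1],a],[x0[0]+.02,x0[1],a],[x0[0],x0[1]+.02,a],[x0[0],x0[1],a+.3]],maxfev=150))
        if best is None or o.fun<best.fun: best=o
    return best.x,1-best.fun
E
python3 - <<'E'
from h import *
D=dict(plate_thin=(.08,.012,.08),plate_medium=(.08,.021,.08),plate_thick=(.08,.03,.08),stand=(.128,.256,.06))
for n in ['top','scene']:
    c=cam(n)
    for t,d in D.items():
        o=r.outline_of(t,n)
        if not o: continue
        o=o[0]; p,v=fitbox(c,o['mask'],d,back(c,[o['bbox'][:2]],d[2]/2)[0,:2])
        print(n,t,np.round(p,4),round(v,3))
    im=c['img'][:,:,::-1]
    k=im[125:250,175:340] if n=='top' else im[150:240,215:325]
    cv2.imwrite('pics/k_%s.png'%n,cv2.resize(k,None,fx=4,fy=4,interpolation=cv2.INTER_CUBIC))
E
```

```text
top plate_thin [ 0.6337 -0.1297  2.7657] 0.902
top plate_medium [ 0.4615 -0.0965  2.9466] 0.907
top plate_thick [ 0.6356  0.0135 -0.3076] 0.945
top stand [ 0.5163  0.3115 -0.1518] 0.9
scene plate_thin [ 0.6341 -0.1294  2.777 ] 0.952
scene plate_medium [ 0.4623 -0.0956  3.0043] 0.956
scene plate_thick [0.6363 0.0105 2.8972] 0.942
scene stand [ 0.5113  0.3091 -0.2252] 0.88
```

View pics/k_top.png

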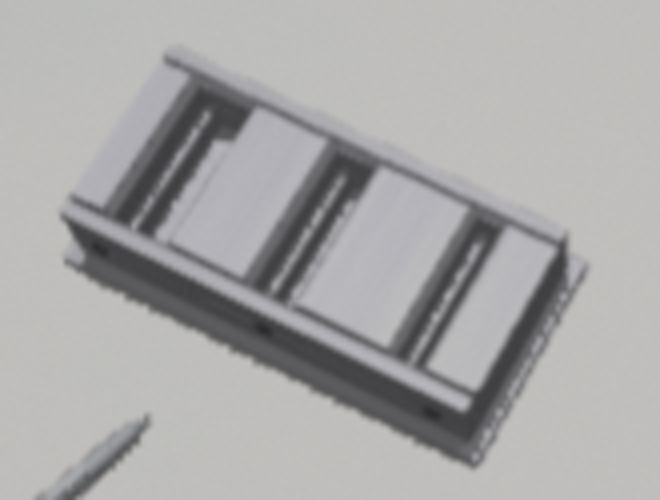

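The stand's narrow slot is on the right (−y) side, and it has a wider base flange. The base corners in the crop are right (588,263), bottom (475,465) and left (68,262). I use these and the slot mouths to fit its pose.

```bash
cat >> h.py <<'E'
def T2(p,Q):
    Q=np.array(Q,float); c,s=np.cos(p[2]),np.sin(p[2])
    return np.c_[Q[:,0]*c-Q[:,1]*s+p[0],Q[:,0]*s+Q[:,1]*c+p[1],Q[:,2]]
def mouths(p):
    return [T2(p,[[i*.048,yc+j*w/2,.06] for i,j in((1,1),(1,-1),(-1,-1),(-1,1))]) for yc,w in((.08,.041),(0,.032),(-.08,.023))]
def drawstand(c,p,im,S,off):
    for m in mouths(p)+[box(*p,.128,.256,.06)[:4]]:
        q=(proj(c,m)-off)*S; cv2.polylines(im,[np.round(q*8).astype(np.int32)],True,(0,0,255),1,cv2.LINE_AA,3)
    return im
E
python3 - <<'E'
from h import *
from scipy.optimize import least_squares
c=cam('top')
px=np.array([[588,263],[475,465],[68,262]])/4+[175,125]
Q=[[.064,-.128,0.0],[-.064,-.128,0.0],[-.064,.128,0.0]]
o=least_squares(lambda p:(proj(c,T2(p,Q))-px).ravel(),[.51,.31,-.2]); print(np.round(o.x,4),np.round(o.fun,2))
def k(n,p,off,sz):
    c=cam(n); im=c['img'][off[1]:off[1]+sz[1],off[0]:off[0]+sz[0],::-1]
    return drawstand(c,p,cv2.resize(im,None,fx=4,fy=4,interpolation=cv2.INTER_CUBIC),4,np.array(off))
a=k('top',o.x,(180,130),(150,110)); b=k('scene',o.x,(220,155),(150,80)) 
im=np.vstack([a,b]); print(im.shape); cv2.imwrite('pics/fit.png',cv2.resize(im,None,fx=.78,fy=.78))
E
```

```text
[ 0.5179  0.3099 -0.1341] [ 0.02  0.41  0.69 -0.09 -0.73 -0.37]
(760, 600, 3)
```

View pics/fit.png

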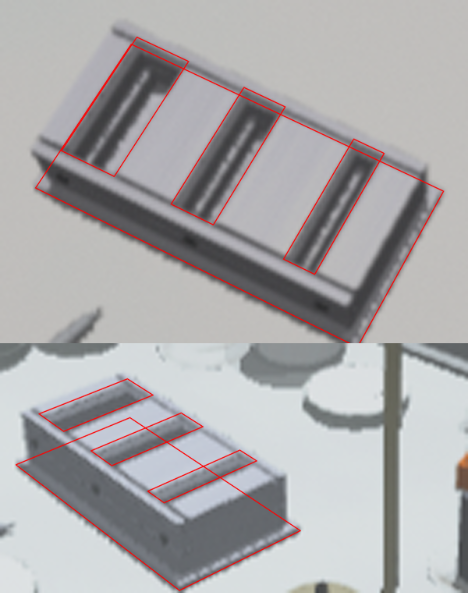

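```bash
cat >> h.py <<'E'
def go(x,y,z,psi):
    """needed tool-frame shift (before any turn) and turn; psi = world yaw of the plate/slot frame"""
    s=r.read_state(); M=R.from_quat(s['eef_rot']).as_matrix()
    cur=np.arctan2(-M[0,1],M[1,1]); d=(psi-cur+np.pi/2)%np.pi-np.pi/2
    sh=M.T@(np.array([x,y,z])-s['ee_pos'])
    n=np.hypot(sh[0],sh[1]); print('yaw',round(cur,4),'shift mm',np.round(sh*1000,1),'turn',round(-d,4),'xy rows>=',int(np.ceil(n/.0417)),'t',round(s['time'],2),'j7',np.round(s['joint_positions'][[4,6]],2))
E
python3 - <<'E'
from h import *
c=cam('top'); print('bottle base',np.round(back(c,[[450,143],[470,150]],0),3))
c=cam('wrist'); s=r.read_state(); M=R.from_quat(s['eef_rot']).as_matrix(); print('cam in tool',np.round(M.T@(c['xyz']-s['ee_pos']),3),np.round(M.T@Rc(c),2).tolist())
go(.635,.012,.234,-.27)
E
```

```text
bottle base [[ 0.774 -0.062  0.   ]
 [ 0.771 -0.109  0.   ]]
cam in tool [ 0.071 -0.001 -0.151] [[0.0, -0.97, -0.26], [1.0, 0.0, -0.0], [0.0, -0.26, 0.97]]
yaw -0.2348 shift mm [-6.148e+02 -4.656e+02 -5.000e-01] turn 0.0352 xy rows>= 19 t 1.35 j7 [ 0.02 -0.09]
```

```bash
R='python3 -m pendant'; python3 -m pendant '[[-0.0344,-0.01725,0,0],[-0.0344,-0.01725,0,0],[-0.0344,-0.01725,0,0],[-0.0344,-0.01725,0,0],[-0.0344,-0.01725,0,0],[-0.0344,-0.01725,0,0]]' 1; python3 -m pendant '[[-0.0344,-0.01725,0,0],[-0.0344,-0.01725,0,0],[-0.0344,-0.01725,0,0],[-0.0344,-0.01725,0,0],[-0.0344,-0.01725,0,0],[-0.0344,-0.01725,0,0],[0,0,0,0],[0,0,0,0]]'
python3 - <<'E'
from h import *
c=cam('wrist','w1.png'); p=[.5179,.3099,-.1341]
print([[np.round(o['score'],2),np.round(o['bbox'])] for o in r.outline_of('stand','wrist')])
im=drawstand(c,p,c['img'][:,:,::-1].copy(),1,0); cv2.imwrite('pics/w1f.png',im)
go(.498,.31,.234,-.134)
E
```

```text
time: 1.85
ee_pos: [0.3233, 0.4578, 0.2338]
eef_rot: [0.117, 0.993, 0.0, 0.0]
ft_force: [1.7, 0.0, 0.3]
width: 0.0866
grip_force: 0.0
time: 2.52
ee_pos: [0.5004, 0.3082, 0.2335]
eef_rot: [0.12, 0.993, -0.0, 0.0]
ft_force: [-0.2, 1.0, 0.6]
width: 0.0872
grip_force: 0.0
[[np.float64(0.58), array([319., 188., 255., 148.])]]
yaw -0.2342 shift mm [-0.1 -1.2 -0.5] turn -0.1002 xy rows>= 1 t 2.62 j7 [-0.05  0.74]
```

View pics/w1f.png

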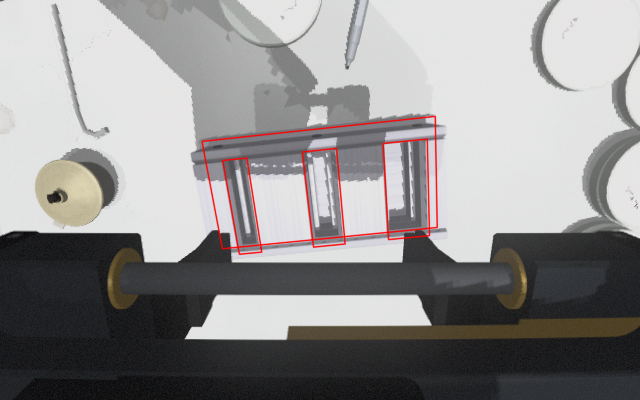

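The overlay is off by roughly 1 degree to 5 degrees in yaw and a few mm: the red mouths sit 5–8 px low on the left and a little off in x. I'll enlarge to pick the mouth corners.

```bash
python3 - <<'E'
import cv2
im=cv2.imread('pics/w1.png')[110:262,185:455]
k=cv2.resize(im,None,fx=2.96,fy=2.96,interpolation=cv2.INTER_CUBIC)
for i in range(0,270,20): cv2.putText(k,str(185+i),(int(i*2.96),10),0,.35,(0,0,255)); cv2.line(k,(int(i*2.96),12),(int(i*2.96),18),(0,0,255))
for i in range(0,152,20): cv2.putText(k,str(110+i),(0,int(i*2.96)+4),0,.35,(0,0,255))
cv2.imwrite('pics/w1k.png',k)
E
```

```text
(no output)
```

View pics/w1k.png

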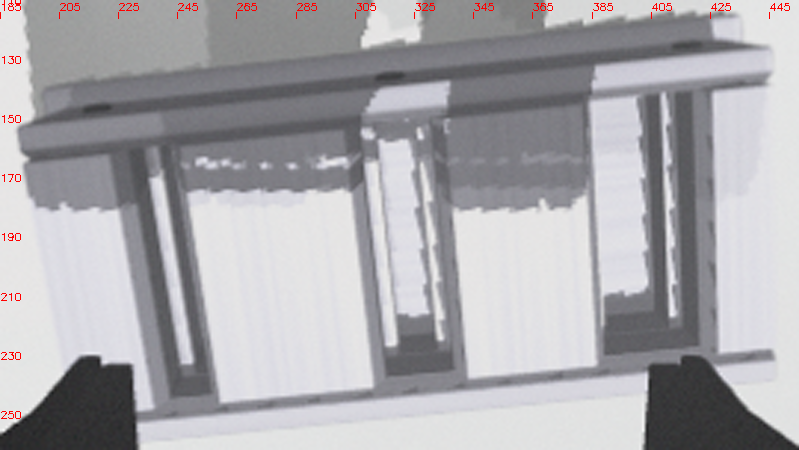

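```bash
python3 - <<'E'
from h import *
c=cam('wrist')
L=[(-.08-.0115,[(118,200),(150,392)]),(-.08+.0115,[(188,200),(213,392)]),(-.016,[(362,195),(382,385)]),(.016,[(447,190),(466,375)]),(.08-.0205,[(588,150),(598,358)]),(.08+.0205,[(709,120),(717,345)])]
P=[];Y=[]
for y,q in L:
    for u in q: P.append(back(c,[np.array(u)/2.96+[185,110]],.06)[0]);Y.append(y)
P=np.array(P);Y=np.array(Y)
from scipy.optimize import least_squares
f=lambda p:-(P[:,0]-.518)*np.sin(p[1])+(P[:,1]-.31)*np.cos(p[1])-p[0]-Y
o=least_squares(f,[0,-.2]); d,a=o.x
print('yaw',round(a,4),'d',round(d,4),'res mm',np.round(o.fun*1000,1), 'widths',np.round(1000*(np.diff((f([d,a])+Y)[:].reshape(6,2).mean(1))[::2]),1))
# ends: +x end (bottom) and -x end (top) of mouths
e=back(c,np.array([[(185),404],[425,382],[658,362],[145,148],[400,122],[645,90]])/2.96+[185,110],.06)
print('ends local x',np.round((e[:,0]-.518)*np.cos(a)+(e[:,1]-.31)*np.sin(a),4))
t=cam('top'); px=np.array([[588,263],[475,465],[68,262]])/4+[175,125]; g=back(t,px,0.)
lx=(g[:,0]-.518)*np.cos(a)+(g[:,1]-.31)*np.sin(a); ly=-(g[:,0]-.518)*np.sin(a)+(g[:,1]-.31)*np.cos(a); print('base',np.round(lx,4),np.round(ly-d,4))
E
```

```text
yaw -0.1327 d 0.0021 res mm [ 0.2 -0.2 -0.3 -1.9  3.1  2.8 -1.6 -0.7  0.6  0.4 -1.7 -0.6] widths [21.9 27.9 39.3]
ends local x [ 0.0383  0.0386  0.0394 -0.0495 -0.0495 -0.0518]
base [ 0.0646 -0.0651 -0.0639] [-0.1298 -0.1289  0.124 ]
```

```bash
python3 - <<'E'
from h import *
go(.60,.012,.234,-.27)
E
```

```text
yaw -0.2325 shift mm [-168.7 -268.2   -0.7] turn 0.0375 xy rows>= 8 t 2.72 j7 [-0.05  0.74]
```

```bash
python3 -m pendant '[[-0.021,-0.0335,0,0],[-0.021,-0.0335,0,0],[-0.021,-0.0335,0,0],[-0.021,-0.0335,0,0],[-0.021,-0.0335,0,0],[-0.021,-0.0335,0,0],[-0.021,-0.0335,0,0],[-0.021,-0.0335,0,0]]' ; python3 -m pendant '[[0,0,0,0.0375],[0,0,0,0]]'
cat >> h.py <<'E'
D=dict(plate_thin=(.08,.012,.08),plate_medium=(.08,.021,.08),plate_thick=(.08,.03,.08))
def look(t,f=None,n='wrist'):
    c=cam(n,f)
    for o in r.outline_of(t,n)[:2]:
        d=D[t]; p,v=fitbox(c,o['mask'],d,back(c,[o['bbox'][:2]],.04)[0,:2])
        print(t,round(o['score'],2),np.round(o['bbox']),np.round(p,4),round(p[2]-np.pi if p[2]>1.6 else p[2],3),round(v,3))
E
python3 - <<'E'
from h import *
look('plate_thick','w2.png');look('plate_thin');look('plate_medium')
go(.6355,.012,.234,-.27)
E
```

```text
time: 3.38
ee_pos: [0.5999, 0.0105, 0.2338]
eef_rot: [0.116, 0.993, 0.0, 0.0]
ft_force: [1.0, 0.2, -0.8]
width: 0.0872
grip_force: 0.0
time: 3.55
ee_pos: [0.5999, 0.009, 0.2336]
eef_rot: [0.138, 0.99, -0.0, 0.0]
ft_force: [-0.8, 0.8, 0.7]
width: 0.0872
grip_force: 0.0
plate_thick 0.84 [331. 212.  28.  97.] [ 0.6338  0.0107 -0.2911] -0.291 0.953
plate_thick 0.61 [546.  49. 187.  99.] [0.5349 0.2663 3.8288] 0.687 0.509
plate_thin 0.65 [195. 228.  36.  61.] [ 0.6225 -0.1314 -0.7027] -0.703 0.593
plate_medium 0.61 [160.  62.  74. 102.] [ 0.4611 -0.0962  2.981 ] -0.161 0.961
yaw -0.2691 shift mm [-34.8   9.   -0.4] turn 0.0009 xy rows>= 1 t 3.85 j7 [-0.12  1.3 ]
```

View pics/w2.png

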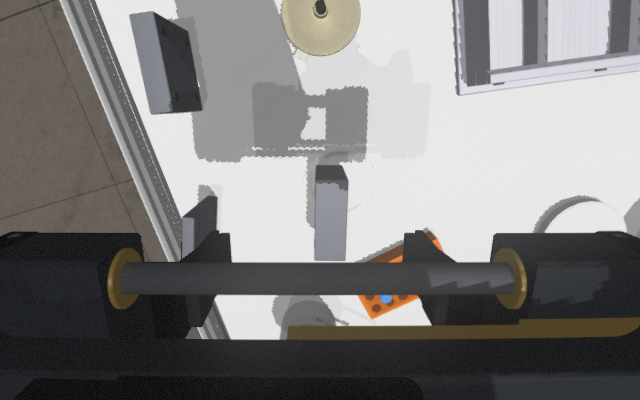

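The plate is directly ahead of the fingers at (331,212). The medium one is at (168,62) and the orange rack to the right at (400,270). I narrow the opening and descend on the thick plate.

```bash
python3 -m pendant '[[-0.034,0.0078,0,0],[0,0,0,0.016],[0,0,0.035,0],[0,0,0.035,0],[0,0,0,0]]' 0.62 
python3 -m pendant '[[0,0,0.035,0],[0,0,0.035,0],[0,0,0.03,0],[0,0,0.0105,0],[0,0,0,0]]'
python3 -m pendant '[[0,0,0,0],[0,0,0,0],[0,0,0,0],[0,0,0,0],[0,0,0,0],[0,0,0,0]]' 0 40
```

```text
time: 4.27
ee_pos: [0.6312, 0.0102, 0.1569]
eef_rot: [0.143, 0.99, -0.001, -0.005]
ft_force: [-1.6, -1.0, -1.6]
width: 0.0613
grip_force: 0.0
time: 4.68
ee_pos: [0.6334, 0.0098, 0.0518]
eef_rot: [0.143, 0.99, -0.0, -0.002]
ft_force: [-0.0, -0.2, 0.0]
width: 0.054
grip_force: 0.0
time: 5.18
ee_pos: [0.6354, 0.0095, 0.0544]
eef_rot: [0.144, 0.99, 0.0, 0.001]
ft_force: [-1.4, 1.4, 6.0]
width: 0.0299
grip_force: 39.9
```

```bash
python3 -m pendant '[[0,0,-0.02,0],[0,0,-0.035,0],[0,0,-0.035,0],[0,0,-0.035,0],[0,0,-0.02,0],[0,0,0,0]]' 
python3 - <<'E'
from h import *
go(.5266,.3903,.2,-.133)
E
```

```text
time: 5.68
ee_pos: [0.6366, 0.0089, 0.2034]
eef_rot: [0.144, 0.99, 0.001, 0.004]
ft_force: [0.8, -1.2, -2.0]
width: 0.0298
grip_force: 39.9
yaw -0.2886 shift mm [214.  334.3   3. ] turn -0.1556 xy rows>= 10 t 5.68 j7 [-0.16  1.31]
```

```bash
python3 -m pendant '[[0.009,0.014,0,0],[0.0178,0.0279,0,0],[0.0178,0.0279,0,0],[0.0178,0.0279,0,0],[0.0178,0.0279,0,0],[0.0178,0.0279,0,0],[0.0178,0.0279,0,0],[0.0178,0.0279,0,0]]' 
python3 -m pendant '[[0.0178,0.0279,0,0],[0.0178,0.0279,0,0],[0.0178,0.0279,0,0],[0.018,0.0275,0,0],[0.009,0.0133,0,0],[0,0,0,-0.0778],[0,0,0,-0.0778],[0,0,0,0]]' 
python3 - <<'E'
from h import *
go(.5266,.3903,.2,-.133)
S=[.516,.311,-.133]
c=cam('wrist'); im=drawstand(c,S,c['img'][:,:,::-1].copy(),1,0)
s=r.read_state(); M=R.from_quat(s['eef_rot']).as_matrix()
cv2.imwrite('pics/w3.png',cv2.resize(im[60:330,180:540],None,fx=2.2,fy=2.2,interpolation=cv2.INTER_CUBIC))
E
```

```text
time: 6.35
ee_pos: [0.5646, 0.249, 0.1967]
eef_rot: [0.144, 0.99, -0.001, -0.001]
ft_force: [0.4, -0.3, -3.7]
width: 0.0299
grip_force: 39.9
time: 7.02
ee_pos: [0.5239, 0.3896, 0.1966]
eef_rot: [0.064, 0.998, -0.001, -0.001]
ft_force: [0.6, -0.5, -2.8]
width: 0.0295
grip_force: 39.9
yaw -0.1287 shift mm [-2.6  1.  -3.4] turn 0.0043 xy rows>= 1 t 7.02 j7 [-0.09  0.8 ]
```

View pics/w3.png

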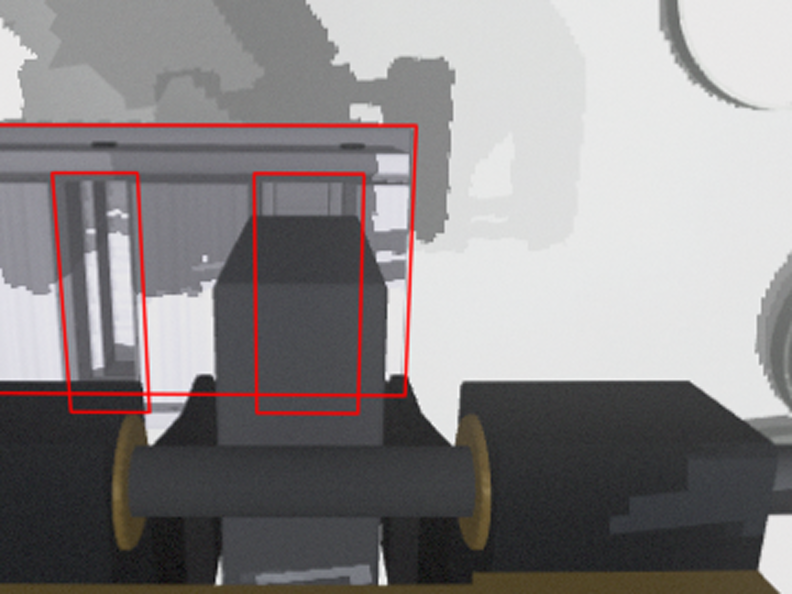

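The stand overlay matches to about 1 mm (mid-slot mouth at crop columns 58–135 against 52–138 drawn), and the plate is centred over the wide slot. Lowering in stages, watching the force.

```bash
python3 -m pendant '[[-0.0025,0.001,0,0.0043],[0,0,0.025,0],[0,0,0.025,0],[0,0,0.025,0],[0,0,0,0],[0,0,0,0]]' 
python3 -m pendant '[[0,0,0.006,0],[0,0,0.006,0],[0,0,0,0]]'
```

```text
time: 7.57
ee_pos: [0.5265, 0.3899, 0.1221]
eef_rot: [0.069, 0.998, -0.001, -0.001]
ft_force: [-0.4, -0.2, -2.6]
width: 0.0297
grip_force: 39.9
time: 7.82
ee_pos: [0.527, 0.3907, 0.111]
eef_rot: [0.069, 0.998, 0.0, 0.0]
ft_force: [0.6, -0.2, -3.0]
width: 0.0298
grip_force: 39.9
```

Inside the mouth with no contact force; continuing.

```bash
python3 -m pendant '[[0,0,0.005,0],[0,0,0.005,0],[0,0,0.005,0],[0,0,0,0]]' 
python3 -m pendant '[[0,0,0.004,0],[0,0,0.004,0],[0,0,0.002,0],[0,0,0,0]]'
```

```text
time: 8.15
ee_pos: [0.5265, 0.3903, 0.0949]
eef_rot: [0.069, 0.998, -0.0, -0.001]
ft_force: [0.6, -1.5, -4.1]
width: 0.03
grip_force: 39.9
time: 8.48
ee_pos: [0.5267, 0.3903, 0.0853]
eef_rot: [0.068, 0.998, -0.0, -0.0]
ft_force: [-0.1, -4.5, -4.2]
width: 0.0297
grip_force: 39.9
```

```bash
python3 -m pendant '[[0,0,0.001,0],[0,0,0.001,0],[0,0,0,0],[0,0,0,0]]' 
python3 -m pendant '[[0,0,0,0],[0,0,0,0],[0,0,0,0],[0,0,0,0]]' 0.55
```

```text
time: 8.82
ee_pos: [0.5269, 0.3903, 0.0844]
eef_rot: [0.068, 0.998, -0.0, -0.0]
ft_force: [-2.3, -5.9, 0.9]
width: 0.03
grip_force: 39.9
time: 9.15
ee_pos: [0.527, 0.3916, 0.0845]
eef_rot: [0.068, 0.998, 0.001, 0.0]
ft_force: [-0.7, 0.4, -0.6]
width: 0.0452
grip_force: 0.0
```

```bash
python3 -m pendant '[[0,0,-0.02,0],[0,0,-0.035,0],[0,0,-0.035,0],[0,0,-0.035,0],[0,0,-0.025,0],[0,0,0,0]]' 
python3 - <<'E'
from h import *
look('plate_thick')
go(.44,-.094,.234,-.165)
E
```

```text
time: 9.65
ee_pos: [0.5289, 0.3924, 0.241]
eef_rot: [0.068, 0.998, 0.004, 0.003]
ft_force: [0.5, 0.7, 1.3]
width: 0.0476
grip_force: 0.0
plate_thick 0.72 [ 18. 151.  31.  64.] [0.4671 0.0411 2.0905] -1.051 0.859
plate_thick 0.63 [313. 183.  34. 101.] [ 0.532   0.3885 -0.128 ] -0.128 0.882
yaw -0.1367 shift mm [  20.3 -492.7    0. ] turn 0.0283 xy rows>= 12 t 9.75 j7 [-0.09  0.79]
```

```bash
python3 -m pendant '[[0.0015,-0.037,0,0],[0.0015,-0.038,0,0],[0.0015,-0.038,0,0],[0.0015,-0.038,0,0],[0.0015,-0.038,0,0],[0.0015,-0.038,0,0],[0.0015,-0.038,0,0]]'
python3 -m pendant '[[0.0015,-0.038,0,0],[0.0015,-0.038,0,0],[0.0015,-0.038,0,0],[0.0015,-0.038,0,0],[0.0015,-0.038,0,0],[0.0015,-0.038,0,0],[0,0,0,0.028],[0,0,0,0]]'
python3 - <<'E'
from h import *
look('plate_medium');look('plate_thin')
go(.461,-.096,.053,-.165)
E
```

```text
time: 10.33
ee_pos: [0.479, 0.1279, 0.2325]
eef_rot: [0.068, 0.998, -0.0, -0.001]
ft_force: [0.8, -1.3, 0.6]
width: 0.0476
grip_force: 0.0
time: 11.0
ee_pos: [0.4393, -0.0967, 0.233]
eef_rot: [0.085, 0.996, 0.0, -0.001]
ft_force: [-0.2, 0.3, 0.2]
width: 0.0476
grip_force: 0.0
plate_medium 0.85 [322. 201.  25.  95.] [ 0.4594 -0.0965  2.9764] -0.165 0.957
plate_thin 0.82 [317. 310.  18.  28.] [ 0.5997 -0.121   2.9176] -0.224 0.279
yaw -0.1621 shift mm [-21.    1.2 180.4] turn 0.0029 xy rows>= 1 t 11.2 j7 [0.05 1.47]
```

```bash
python3 -m pendant '[[-0.0205,0.001,0,0.003],[0,0,0.035,0],[0,0,0.035,0],[0,0,0.035,0],[0,0,0.035,0],[0,0,0.03,0],[0,0,0.01,0],[0,0,0,0]]'
python3 -m pendant '[[0,0,0,0],[0,0,0,0],[0,0,0,0],[0,0,0,0],[0,0,0,0],[0,0,0,0]]' 0 40
python3 -m pendant '[[0,0,-0.02,0],[0,0,-0.035,0],[0,0,-0.035,0],[0,0,-0.035,0],[0,0,-0.025,0],[0,0,0,0]]' 
python3 - <<'E'
from h import *
go(.516,.3095,.2,-.135)
E
```

```text
time: 11.87
ee_pos: [0.459, -0.0966, 0.0519]
eef_rot: [0.083, 0.997, -0.001, -0.003]
ft_force: [-0.6, 1.2, 0.2]
width: 0.0477
grip_force: 0.0
time: 12.37
ee_pos: [0.4613, -0.0973, 0.0549]
eef_rot: [0.084, 0.996, 0.0, 0.001]
ft_force: [-0.9, 0.4, 7.6]
width: 0.0206
grip_force: 39.9
time: 12.87
ee_pos: [0.463, -0.0978, 0.2091]
eef_rot: [0.084, 0.996, 0.001, 0.004]
ft_force: [0.9, 0.3, -1.4]
width: 0.0207
grip_force: 39.9
yaw -0.1684 shift mm [ 16.1 410.4  10. ] turn -0.0334 xy rows>= 10 t 12.87 j7 [0.01 1.51]
```

```bash
python3 -m pendant '[[0.0013,0.018,0,0],[0.0013,0.034,0,0],[0.0013,0.034,0,0],[0.0013,0.034,0,0],[0.0013,0.034,0,0],[0.0013,0.034,0,0],[0.0013,0.034,0,0],[0.0013,0.034,0,0]]' 
python3 -m pendant '[[0.0013,0.034,0,0],[0.0013,0.034,0,0],[0.0013,0.034,0,0],[0.0013,0.034,0,0],[0.0005,0.018,0,0],[0,0,0,-0.033],[0,0,0,0],[0,0,0,0]]' 
python3 - <<'E'
from h import *
go(.516,.3095,.2,-.135)
E
```

```text
time: 13.53
ee_pos: [0.4928, 0.1582, 0.2033]
eef_rot: [0.084, 0.996, -0.0, -0.0]
ft_force: [0.9, -0.1, -2.8]
width: 0.0205
grip_force: 39.9
time: 14.2
ee_pos: [0.5133, 0.3087, 0.2032]
eef_rot: [0.068, 0.998, -0.001, -0.0]
ft_force: [-0.2, -0.7, -2.5]
width: 0.0205
grip_force: 39.9
yaw -0.1363 shift mm [-2.6  1.1  3.2] turn -0.0013 xy rows>= 1 t 14.2 j7 [-0.09  0.88]
```

```bash
python3 -m pendant '[[-0.0026,0.001,0,0],[0,0,0.027,0],[0,0,0.027,0],[0,0,0.027,0],[0,0,0,0],[0,0,0,0]]' 
python3 -m pendant '[[0,0,0.006,0],[0,0,0.006,0],[0,0,0.005,0],[0,0,0,0]]'
```

```text
time: 14.7
ee_pos: [0.5157, 0.309, 0.1226]
eef_rot: [0.068, 0.998, -0.001, -0.001]
ft_force: [0.3, -0.5, 0.1]
width: 0.0209
grip_force: 39.9
time: 15.03
ee_pos: [0.5159, 0.3101, 0.1057]
eef_rot: [0.067, 0.998, -0.0, -0.0]
ft_force: [-0.3, 0.6, -2.6]
width: 0.0205
grip_force: 39.9
```

```bash
python3 - <<'E'
from h import *
s=r.read_state(); print(np.round(s['ee_pos'],4),np.round(s['ft_force'],1)); go(.516,.3095,.0849,-.135)
E
```

```text
[0.5159 0.3101 0.1057] [-0.3  0.6 -2.6]
yaw -0.135 shift mm [-0.2 -0.6 20.8] turn 0.0 xy rows>= 1 t 15.03 j7 [-0.12  0.91]
```

```bash
python3 -m pendant '[[0,0,0.005,0],[0,0,0.005,0],[0,0,0.005,0],[0,0,0,0]]' 
python3 -m pendant '[[0,0,0.004,0],[0,0,0.002,0],[0,0,0.001,0],[0,0,0,0],[0,0,0,0]]'
```

```text
time: 15.37
ee_pos: [0.5155, 0.3098, 0.0897]
eef_rot: [0.067, 0.998, -0.001, -0.001]
ft_force: [-0.7, 0.3, -2.1]
width: 0.0207
grip_force: 39.9
time: 15.78
ee_pos: [0.5163, 0.3103, 0.0849]
eef_rot: [0.067, 0.998, 0.0, 0.0]
ft_force: [-2.8, -1.2, 6.9]
width: 0.0207
grip_force: 39.9
```

```bash
python3 -m pendant '[[0,0,0,0],[0,0,0,0],[0,0,0,0],[0,0,0,0]]' 0.45
python3 -m pendant '[[0,0,-0.02,0],[0,0,-0.035,0],[0,0,-0.035,0],[0,0,-0.035,0],[0,0,-0.025,0],[0,0,0,0]]' 
python3 - <<'E'
from h import *
go(.608,-.122,.234,-.37)
E
```

```text
time: 16.12
ee_pos: [0.5161, 0.3102, 0.084]
eef_rot: [0.067, 0.998, 0.0, 0.0]
ft_force: [-0.4, 0.3, 0.7]
width: 0.0364
grip_force: 0.0
time: 16.62
ee_pos: [0.5182, 0.3112, 0.2402]
eef_rot: [0.068, 0.998, 0.003, 0.003]
ft_force: [0.2, 0.3, 0.6]
width: 0.0393
grip_force: 0.0
yaw -0.1353 shift mm [-147.4 -417.2    4.4] turn 0.2347 xy rows>= 11 t 16.62 j7 [-0.08  0.88]
```

```bash
python3 -m pendant '[[-0.0123,-0.0348,0,0],[-0.0123,-0.0348,0,0],[-0.0123,-0.0348,0,0],[-0.0123,-0.0348,0,0],[-0.0123,-0.0348,0,0],[-0.0123,-0.0348,0,0],[-0.0123,-0.0348,0,0]]'
python3 -m pendant '[[-0.0123,-0.0348,0,0],[-0.0123,-0.0348,0,0],[-0.0123,-0.0348,0,0],[-0.0123,-0.0348,0,0],[-0.0123,-0.0348,0,0],[0,0,0,0.117],[0,0,0,0.117],[0,0,0,0]]'
python3 - <<'E'
from h import *
look('plate_thin','w4.png')
go(.6337,-.1295,.053,-.37)
E
```

```text
time: 17.2
ee_pos: [0.5686, 0.0554, 0.2337]
eef_rot: [0.067, 0.998, 0.0, -0.0]
ft_force: [0.2, -0.5, -0.2]
width: 0.0393
grip_force: 0.0
time: 17.87
ee_pos: [0.606, -0.1243, 0.2333]
eef_rot: [0.187, 0.982, -0.0, -0.0]
ft_force: [-0.5, -0.2, -0.6]
width: 0.0394
grip_force: 0.0
plate_thin 0.83 [322. 207.  10.  94.] [ 0.6304 -0.1306  2.7558] -0.386 0.933
yaw -0.3645 shift mm [-28.2   3.9 180.5] turn 0.0055 xy rows>= 1 t 17.97 j7 [-0.19  1.48]
```

View pics/w4.png

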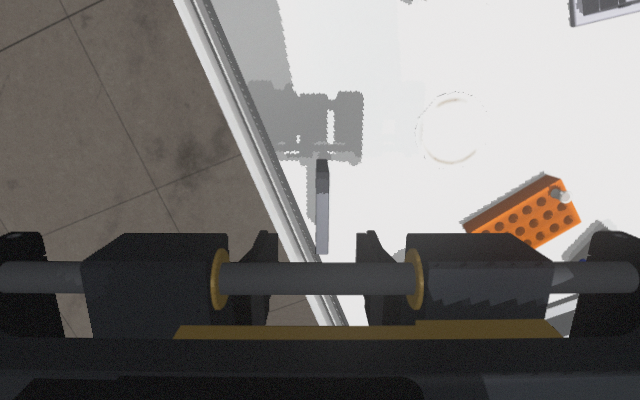

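The plate is centred between the fingers at (322,207), and a sill runs to the left at about (275,230). Before descending I check how far off and how high that sill is.

```bash
python3 - <<'E'
from h import *
im=cv2.imread('pics/scene0.png')[140:360,330:570]
a=cv2.resize(im,None,fx=2.5,fy=2.5,interpolation=cv2.INTER_CUBIC)
b=cv2.imread('pics/top0.png')[120:340,400:530]; b=cv2.resize(b,None,fx=1.5,fy=2.5)
b=cv2.resize(b,(195,550)); im=np.hstack([a,b]); print(im.shape)
# project line candidates: where height z at side y=-0.2 would fall in scene and top
for n in['top','scene']:
    c=cam(n)
    for y in(-.18,-.22):
        for z in(0,.05,.1): print(n,y,z,np.round(proj(c,[[.4,y,z],[.63,y,z]])).tolist())
cv2.imwrite('pics/sill.png',im)
E
```

```text
(550, 795, 3)
top -0.18 0 [[464.0, 318.0], [488.0, 215.0]]
top -0.18 0.05 [[471.0, 315.0], [496.0, 207.0]]
top -0.18 0.1 [[479.0, 310.0], [504.0, 198.0]]
top -0.22 0 [[484.0, 325.0], [506.0, 221.0]]
top -0.22 0.05 [[492.0, 322.0], [515.0, 213.0]]
top -0.22 0.1 [[502.0, 318.0], [525.0, 204.0]]
scene -0.18 0 [[390.0, 313.0], [446.0, 259.0]]
scene -0.18 0.05 [[392.0, 296.0], [449.0, 242.0]]
scene -0.18 0.1 [[394.0, 277.0], [452.0, 224.0]]
scene -0.22 0 [[406.0, 323.0], [461.0, 266.0]]
scene -0.22 0.05 [[409.0, 305.0], [465.0, 249.0]]
scene -0.22 0.1 [[411.0, 286.0], [468.0, 231.0]]
```

View pics/sill.png

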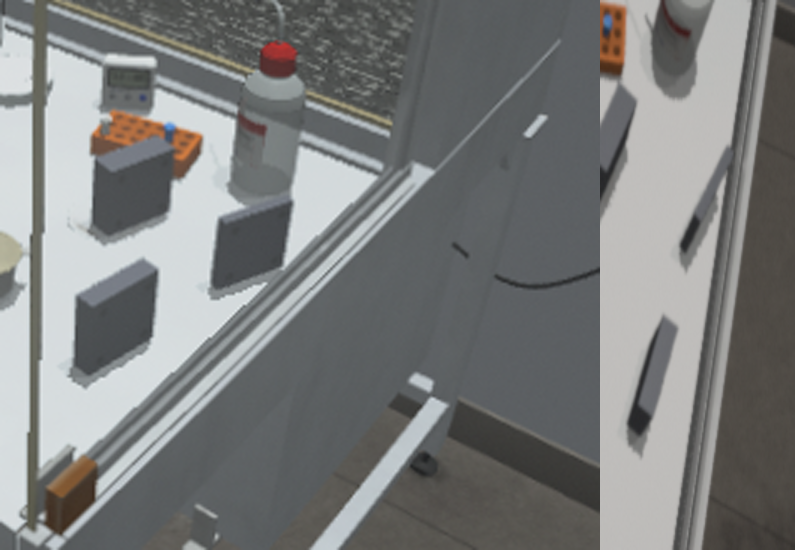

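The sill is a low grooved rail at y≈−0.18. The fingers reach to −0.166 and the gripper body passes above it. Descending in stages and watching the force.

```bash
python3 -m pendant '[[-0.0268,0.0028,0,0.0105],[0,0,0.03,0],[0,0,0.03,0],[0,0,0.03,0],[0,0,0,0]]'
python3 -m pendant '[[0,0,0.02,0],[0,0,0.02,0],[0,0,0.015,0],[0,0,0.015,0],[0,0,0.012,0],[0,0,0.0075,0],[0,0,0,0]]'
python3 -m pendant '[[0,0,0,0],[0,0,0,0],[0,0,0,0],[0,0,0,0],[0,0,0,0],[0,0,0,0]]' 0 30
```

```text
time: 18.48
ee_pos: [0.6291, -0.1291, 0.138]
eef_rot: [0.187, 0.982, -0.0, -0.004]
ft_force: [-1.1, 0.7, -0.9]
width: 0.0393
grip_force: 0.0
time: 19.07
ee_pos: [0.6318, -0.1302, 0.0538]
eef_rot: [0.188, 0.982, 0.0, -0.001]
ft_force: [-0.4, -0.3, 0.6]
width: 0.0393
grip_force: 0.0
time: 19.57
ee_pos: [0.6324, -0.1306, 0.0549]
eef_rot: [0.189, 0.982, 0.0, 0.0]
ft_force: [0.4, 0.2, 2.6]
width: 0.0121
grip_force: 30.0
```

```bash
python3 -m pendant '[[0,0,-0.02,0],[0,0,-0.035,0],[0,0,-0.035,0],[0,0,-0.035,0],[0,0,-0.025,0],[0,0,0,0],[0,0,0,0]]' 
python3 - <<'E'
from h import *
go(.5054,.2307,.2,-.135)
E
```

```text
time: 20.15
ee_pos: [0.6328, -0.1308, 0.206]
eef_rot: [0.189, 0.982, 0.0, 0.001]
ft_force: [-0.1, -0.2, -2.2]
width: 0.0117
grip_force: 30.0
yaw -0.3795 shift mm [252.2 288.6   5.7] turn -0.2445 xy rows>= 10 t 20.15 j7 [-0.24  1.49]
```

```bash
python3 -m pendant '[[0.0105,0.012,0,0],[0.021,0.024,0,0],[0.021,0.024,0,0],[0.021,0.024,0,0],[0.021,0.024,0,0],[0.021,0.024,0,0],[0.021,0.024,0,0],[0.021,0.024,0,0]]' 
python3 -m pendant '[[0.021,0.024,0,0],[0.021,0.024,0,0],[0.021,0.024,0,0],[0.021,0.024,0,0],[0.0105,0.012,0,0],[0,0,0,-0.122],[0,0,0,-0.122],[0,0,0,0]]' 
python3 -m pendant '[[0,0,0,0]]' 
python3 - <<'E'
from h import *
go(.5054,.2307,.2,-.135)
S=[.516,.310,-.134]
c=cam('wrist'); im=drawstand(c,S,c['img'][:,:,::-1].copy(),1,0)
cv2.imwrite('pics/w5.png',cv2.resize(im[60:310,220:490],None,fx=2.4,fy=2.4,interpolation=cv2.INTER_CUBIC))
E
```

```text
time: 20.82
ee_pos: [0.5509, 0.0964, 0.203]
eef_rot: [0.188, 0.982, -0.001, -0.001]
ft_force: [0.5, -0.5, -0.8]
width: 0.0116
grip_force: 30.0
time: 21.48
ee_pos: [0.5038, 0.2303, 0.2029]
eef_rot: [0.064, 0.998, -0.001, -0.001]
ft_force: [-0.1, 0.0, -0.8]
width: 0.0117
grip_force: 30.0
time: 21.57
ee_pos: [0.5042, 0.2299, 0.2033]
eef_rot: [0.07, 0.998, -0.001, -0.001]
ft_force: [0.5, 0.8, -1.4]
width: 0.0117
grip_force: 30.0
yaw -0.1395 shift mm [-1.1  1.   3.3] turn -0.0045 xy rows>= 1 t 21.57 j7 [-0.07  0.98]
```

View pics/w5.png

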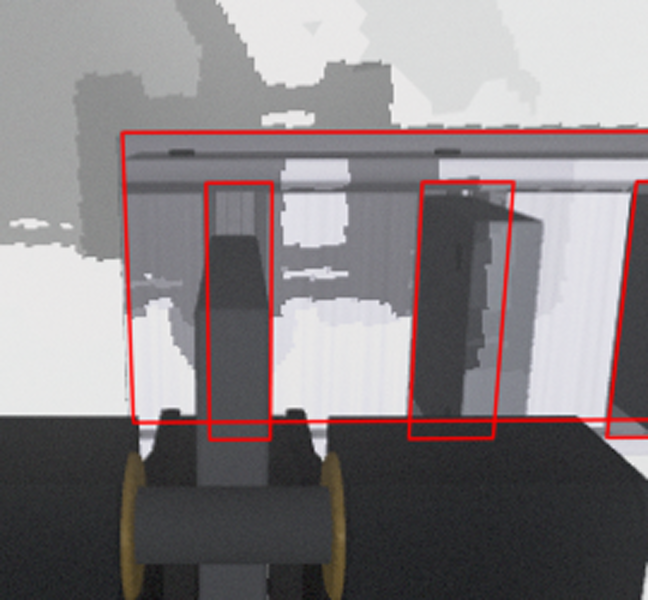

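The narrow-slot mouth (crop columns 205–272) surrounds the plate's lower corner (210–258), and the medium plate stands in its slot at (450,320). Lowering.

```bash
python3 -m pendant '[[-0.0011,0.0005,0,-0.0045],[0,0,0.027,0],[0,0,0.027,0],[0,0,0.027,0],[0,0,0,0],[0,0,0,0]]' 
python3 -m pendant '[[0,0,0.006,0],[0,0,0.006,0],[0,0,0.005,0],[0,0,0,0],[0,0,0,0]]'
```

```text
time: 22.12
ee_pos: [0.5053, 0.2301, 0.1229]
eef_rot: [0.066, 0.998, -0.001, -0.001]
ft_force: [0.6, 0.5, -0.0]
width: 0.0119
grip_force: 30.0
time: 22.53
ee_pos: [0.5059, 0.2307, 0.1067]
eef_rot: [0.066, 0.998, 0.0, 0.0]
ft_force: [-0.4, 0.3, -0.4]
width: 0.0116
grip_force: 30.0
```

```bash
python3 -m pendant '[[0,0,0.005,0],[0,0,0.005,0],[0,0,0.005,0],[0,0,0,0]]' 
python3 -m pendant '[[0,0,0.004,0],[0,0,0.002,0],[0,0,0.001,0],[0,0,0,0],[0,0,0,0]]'
```

```text
time: 22.87
ee_pos: [0.5053, 0.2304, 0.0903]
eef_rot: [0.065, 0.998, -0.0, -0.001]
ft_force: [-1.0, 0.7, -1.2]
width: 0.0117
grip_force: 30.0
time: 23.28
ee_pos: [0.506, 0.2308, 0.0849]
eef_rot: [0.065, 0.998, 0.0, 0.0]
ft_force: [-1.9, -0.6, 4.3]
width: 0.0117
grip_force: 30.0
```

Seated (TCP 0.0849 with upward reaction). Releasing, retreating and checking the tops.

```bash
python3 -m pendant '[[0,0,0,0],[0,0,0,0],[0,0,0,0],[0,0,0,0]]' 0.35
python3 -m pendant '[[0,0,-0.015,0],[0,0,-0.03,0],[0,0,-0.035,0],[0,0,-0.035,0],[0,0,-0.035,0],[0,0,-0.035,0],[0,0,0,0]]' 
python3 -m pendant '[[0.03,-0.03,0,0],[0.03,-0.03,0,0],[0,-0.03,0,0],[0,-0.03,0,0],[0,0,0,0],[0,0,0,0]]'
python3 - <<'E'
from h import *
S=[.516,.310,-.134]; im=[]
for n in['scene','wrist']:
    c=cam(n); k=c['img'][:,:,::-1].copy()
    for yc,t in((.08,.03),(0,.021),(-.08,.012)):
        x,y,_=T2(S,[[0,yc,0]])[0]
        q=proj(c,box(x,y,S[2],.08,t,.08,.03))[4:]
        cv2.polylines(k,[np.round(q*8).astype(np.int32)],True,(0,0,255),1,cv2.LINE_AA,3)
    if n=='scene': k=cv2.resize(k[130:255,190:360],(780,573))
    im.append(k)
    o=r.outline_of('lamp_mid',n); print(n,[(round(a['score'],2),np.round(a['bbox'])) for a in o[:1]])
cv2.imwrite('pics/end.png',im[0])
E
```

```text
time: 23.62
ee_pos: [0.5059, 0.2307, 0.0844]
eef_rot: [0.065, 0.998, 0.0, 0.0]
ft_force: [-0.2, 0.1, 0.6]
width: 0.0276
grip_force: 0.0
time: 24.2
ee_pos: [0.5083, 0.2315, 0.2767]
eef_rot: [0.066, 0.998, 0.003, 0.004]
ft_force: [0.5, 0.3, 0.2]
width: 0.0304
grip_force: 0.0
time: 24.7
ee_pos: [0.432, 0.1192, 0.2698]
eef_rot: [0.067, 0.998, 0.001, 0.0]
ft_force: [-0.6, 0.8, 0.2]
width: 0.0307
grip_force: 0.0
scene [(0.8, array([323., 247.,  35.,  32.]))]
wrist [(0.68, array([261., 200.,  62.,  65.]))]
```

View pics/end.png

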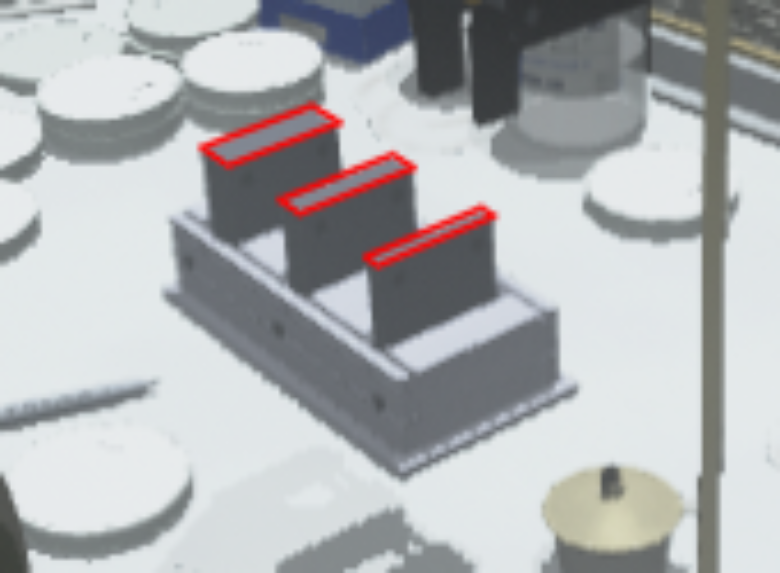

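All three tops, at crop (270,135), (345,183) and (430,235), match the predicted 110 mm level outlines. The lamp is unmoved at (323,247).

```bash
python3 -c "
from bench import r
print(r.close_job())"
```

```text
the job is handed in; nothing more can be done
None
```

All three spacer plates stand seated, level and released in their matching slots, the lamp was not moved, and the job is handed in at about 25 s of the 72 s allowed.

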